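# Load the mirror tray into the transfer carrier and hold the carrier up, level

## Robot

A 7-joint arm with a two-finger parallel gripper is mounted at the origin on the work surface. World frame = base frame: x ahead of the robot, y to its left, z up, the work surface at z = 0. Lengths are in m, angles in rad, forces in N, time in s.
With the tool pointing down it reaches from about 0.35 to 0.9 m from the base axis. Payload 8.1 kg.
Tool frame: the origin (TCP) lies at the very end of the fingers, on their centre line; the grasp point (between the pads) lies 19 mm behind it (ctrl.grip_depth is the distance from the TCP to the grasp point, in m); z points along the fingers, y is the direction in which the jaws open and shut (so a half turn about z gives the same grasp; the last joint's range is limited). The gripper opens to 85 mm and grips with 20 to 120 N. Pads are 22 mm wide; open, the fingers measure 114 mm over their backs; the gripper's body (76 mm by 85 mm) begins 54 mm behind the grasp point. The pads swing forward as they close: fully open they stand 13 mm farther back than shut.
Start: joints at [-1.248, 0.434, 0.025, 1.573, -0.012, 1.134, -0.075], TCP at [0.258, 0.569, 0.231] pointing down, gripper open.
Joint ranges: [-2.62, 2.62], [-0.44, 2.09], [-1.27, 1.32], [0.08, 2.57], [-1.32, 4.46], [0.12, 2], [-2.74, 2.74]. Speed limits (rad/s): [2.22, 2.22, 3.01, 3.01, 3.14, 3.14, 3.14].

## Interface

Orientations are given as a 3x3 rotation matrix whose columns are the frame's x, y, z axes.
In Python, from cell import ctrl gives the robot as it stands. The module is installed in compiled form; this text tells all that it offers.
- The arm moves only by the tool drive_tool, never from a script. Its argument "increments" is a list of rows, each a list of 5 numbers: the shift along the tool's x, y, z in cm, then the turn about the tool's z in rad, then the opening in per cent of the stroke, from 0 (shut) to 100 (fully open). In form: [[dx, dy, dz, spin, grip], ...]. A call has 1 to 5 rows; each row is the pose to reach, as a shift and turn from the pose measured when the call began, along the tool's axes at that moment; what a row does not reach only later rows make up. A row lasts 1/10 s, in which the tool goes at most 50 mm and 8.59 degrees, less where a joint would pass 70% of its speed; a pose out of reach is approached as far as the arm can. A call with a gripper value outside its range is refused whole. The fingers move at their own pace and stop on an object; "newtons" is the grip in N (left out, the last holds). Time passes only in rows, so rows that repeat a pose let the fingers close. It gives the time, the measured TCP pose, the force and the opening at its end, in the units of the state.
- ctrl.get_state(): the state, without advancing time (a new reading comes with each control period).
- ctrl.snapshot(name): name is "scene" or "top"; returns the picture (384x512x3 uint8, red, green, blue); there is no depth.
- ctrl.get_calibration(name): a dict with "fx", "fy", "cx", "cy" (pixels), "world_to_cam" (4x4, takes a point from world to camera coordinates). Camera axes: x right, y down, z forward; pixel columns grow to the right and rows downward; lengths in m; the calibration is good to about 2 mm. A picture is of the moment at which its call begins. get_calibration takes no time and is no camera call.
- ctrl.close_job(): hands the job in, once; it reports no verdict.
The state is a dict: "t": time; "joints": joint angles; "qvel": joint speeds; "joint_torque": joint torques, N m; "tool_pos": TCP position; "tool_rot": TCP orientation; "wrist_force": force on the tool from outside, world axes, zero at the start; "torque": the same for the moment, N m; "finger_gap": finger opening in m.
Only numpy, scipy, OpenCV 4.12 (cv2) and the standard library are available. Lean on these libraries where they do the work, as an engineer would, in place of code of your own. Each camera call takes 0.05 s, during which the arm holds its last target.

## Task

Push the white tray with its two mounted mirrors, by its blue fin, into the open mouth of the orange carrier, sliding it along the side slots until it is fully home against the rear wall, while the carrier still stands on the bench. Then lift the carrier by the middle of its black top handle to about 10 cm above the bench, and finish still holding it there, level and steady, tray and mirrors in place. Leave the screwdriver, lens tube, steel pedestal and power meter alone.

Things in the scene. Friction and masses are not known exactly. Their poses are not given: they have to be found in the camera images.
- carrier: Orange open-topped, floorless carrier on the bench, 131 long (x), 131 mm wide (y), loose, 0.4 kg: slides if pushed with a few N. Origin: centre, at bench level. Its +x is the way the tray slides in; z up. Home: the tray's origin at this origin, x axes parallel. Side walls 40 mm high, inner faces 107 mm apart. At x=0 two uprights and the handle bar arch over it, 122 mm high.
- carrier_mouth (a point): Middle of the open mouth, carrier x=-62.5, z=17.5 mm, between the side slots that take the tray's flanges: each a ledge below (top z=11, reaching in to y=+-41.5) and a lip above (underside z=26, in to y=+-45.5). Aluminium flared guides stand out 22 mm before the mouth, widening it to about 120 mm, and guide a tray a few mm off centre. Axes as the carrier's.
- carrier_stop (a point): Middle of the rear wall's inner face, carrier x=+62.5, z=17.5 mm: the tray's front end meets it when home. The tray slides on the bench between the ledges; when the carrier is lifted, the ledges rise 4 mm and then carry the tray by its flanges. Axes as the carrier's.
- carrier_handle (a point): Centre of the black handle bar across the top of the carrier, 114 mm above its foot. Bar 12 mm thick (carrier x), 16 mm high, 119 mm long (carrier y); axes as the carrier's. The loaded carrier (about 0.76 kg) balances nearly under it.
- tray: White tray on the bench: block 125 long (x), 74 wide (y), 20 mm high, with a 13 mm flange along each long side (100 mm over both, z 15 to 20). Origin: centre of the block's underside. Its +x end goes first. At the -x end an arm 30 mm wide (z 12 to 20) reaches to x=-112.5 and bears the blue fin. 0.2 kg, loaded 0.36; may be dragged on the bench by the fin.
- tray_front (a point): Middle of the tray's leading end face, tray x=+62.5, z=17.5 mm; axes as the tray's.
- tray_fin (a point): Point to grip in the blue upright pull fin: tray x=-97, y=0, 45 mm above the bench. Fin 30 mm long (tray x), 10 mm thick (tray y), from z=20 to 62. When the tray is home this point is 34.5 mm outside the carrier's mouth. Axes as the tray's.
- mirror_a: Mounted mirror with a red ring, loose in the tray's pocket nearer the fin (tray x=-29): foot 40 x 40 x 10 mm, black plate to 44 mm above its foot, 80 g. Origin: centre of its underside, 10 mm above the tray's underside; pocket 10 mm deep, about 1 mm of play each side.
- mirror_b: Mounted mirror with an aluminium ring, in the other pocket (tray x=+29); otherwise as mirror_a.
- screwdriver: Red-handled screwdriver lying on the bench to the robot's left, beyond the carrier's rear wall, pointing away from the robot; leave alone.
- lens_tube: Black upright lens tube, 48 mm across, 62 mm high, on the far side of the bench; origin at its foot; leave alone.
- pedestal: Steel pedestal post, 44 mm foot, 25 mm shaft, 70 mm high, on the far side; origin at its foot; leave alone.
- meter: Blue power meter with cyan display, 60 x 100 x 92 mm, on the far side; origin at its foot; leave alone.
There are look-alikes about, which are no part of the job. Of the things that look like the tray, take the one that is nearest to the robot's base at the start.

How it is judged:
On the way:
1. the tray is fully home in the carrier, the carrier standing on the bench (x of tray in the frame of carrier between -0.005 and 0.004 m and y of tray in the frame of carrier between -0.007 and 0.007 m and angle between the x axis of tray and the x axis of carrier, either way round below 0.08 rad and height (world z) of each of carrier, tray below 0.006 m and angle between carrier's own z axis and vertical below 0.05 rad), for 0.2 s.
At the end, for the whole second after the job is handed in: Gripped by the handle (within 45 mm of its centre), the carrier's foot is 70-140 mm up, tilt under 5 deg, still, clear of the table; tray within 5 mm of home, on the ledges, untouched by the robot; mirrors in their pockets; bystanders within 30 mm of their starts (x of tray in the frame of carrier between -0.005 and 0.004 m and y of tray in the frame of carrier between -0.007 and 0.007 m and angle between the x axis of tray and the x axis of carrier, either way round below 0.08 rad and x of mirror_a in the frame of tray between -0.035 and -0.023 m and z of mirror_a in the frame of tray between 0.006 and 0.015 m and x of mirror_b in the frame of tray between 0.023 and 0.035 m and z of mirror_b in the frame of tray between 0.006 and 0.015 m and height (world z) of carrier between 0.07 and 0.14 m and angle between carrier's own z axis and vertical below 0.09 rad and angle between tray's own z axis and vertical below 0.12 rad and linear speed of carrier below 0.02 m/s and angular speed of carrier below 0.1 rad/s and contact force between the fingers and carrier above 2 N and contact force between table and carrier below 0.1 N and contact force between each of the fingers, the arm and tray below 0.1 N and z of tray in the frame of carrier between -0.008 and 0.006 m and distance between the grasp point and carrier_handle below 0.045 m and distance of each of screwdriver, lens_tube, pedestal, meter from where it was at the start of the episode below 0.03 m); the arm keeps its last pose, push and grip.
It fails at once if a mirror tips over or leaves its pocket (angle between any of mirror_a, mirror_b's own z axis and vertical above 0.4 rad or distance between any of mirror_a, mirror_b and tray above 0.05 m).
It fails at once if the screwdriver, lens tube, pedestal or meter is disturbed (distance of any of screwdriver, lens_tube, pedestal, meter from where it was at the start of the episode above 0.03 m).
It fails at once if the carrier is tipped over (angle between carrier's own z axis and vertical above 0.4 rad).
It also fails if it takes over 61 s, if anything falls off the work surface, if the arm or the gripper's body presses on something with over 40 N, if the wrist force passes 120 N, or if a joint passes its speed limit or range.

## Working session

There is one attempt and no reset: what is moved stays moved. The work goes in short steps, Python scripts to look and compute and a tool call to move; the robot and the scene stay as the last step left them, time stands still between calls to the robot, and variables do not carry over. Pictures are saved under pics/ and viewed, and the job is handed in when it is done.

Besides the shell and the picture viewer there is one more tool, called after "Request:" as name(argument=value, ...), one argument or row to a line, values as JSON. drive_tool: Moves the arm, as the interface text tells. Its arguments: {"type":"object","properties":{"increments":{"type":"array"},"newtons":{"type":"number"}},"required":["increments"]}

```bash
mkdir -p pics
python3 - <<'E'
from cell import ctrl
import cv2,numpy as np
for n in("scene","top"):
    im=ctrl.snapshot(n);cv2.imwrite(f"pics/{n}0.png",cv2.resize(im[:,:,::-1],(800,600),interpolation=cv2.INTER_CUBIC)); np.save(n+"0.npy",im)
    c=ctrl.get_calibration(n);print(n,c["fx"],c["fy"],c["cx"],c["cy"]);print(np.round(c["world_to_cam"],3).tolist())
s=ctrl.get_state();print({k:np.round(v,3).tolist() for k,v in s.items()})
E
```

```text
scene 425.20959864551907 425.20959864551907 255.63015554006748 193.55068364953416
[[-0.771, 0.637, -0.007, 0.491], [0.356, 0.422, -0.834, -0.136], [-0.528, -0.645, -0.552, 1.662], [0.0, 0.0, 0.0, 1.0]]
top 450.5352862325299 450.5352862325299 249.64107963789112 193.4900988045457
[[0.021, -0.999, -0.024, 0.01], [-0.987, -0.017, -0.159, 0.659], [0.158, 0.027, -0.987, 1.084], [0.0, 0.0, 0.0, 1.0]]
{'t': 0.1, 'joints': [-1.248, 0.435, 0.025, 1.574, -0.012, 1.134, -0.075], 'qvel': [0.001, -0.001, 0.002, -0.004, -0.001, -0.0, 0.0], 'joint_torque': [0.003, -67.175, 1.027, -31.691, 0.016, 0.007, 0.0], 'tool_pos': [0.258, 0.569, 0.231], 'tool_rot': [[-0.911, 0.413, -0.0], [0.413, 0.911, -0.001], [-0.0, -0.001, -1.0]], 'wrist_force': [0.685, 0.241, -0.27], 'torque': [0.032, 0.014, -0.016], 'finger_gap': 0.086}
```

View pics/scene0.png

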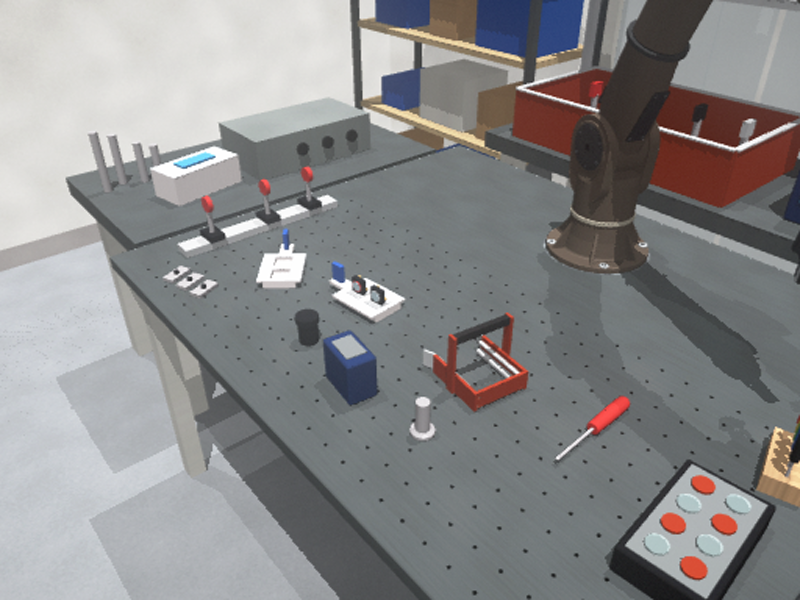

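View pics/top0.png

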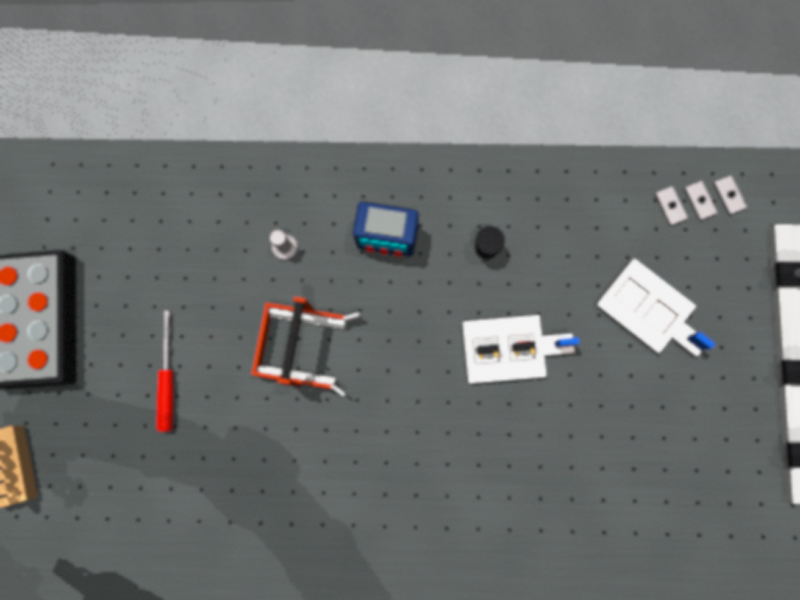

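Scene: the carrier is at top-view (300,345), its mouth facing image right. The tray with mirrors is at (505,348) with its fin to the right. An empty look-alike tray sits at (648,305). Next I'll measure the poses.

```bash
cat > h.py <<'E'
from cell import ctrl
import cv2,numpy as np
def ray(n,uv,z):
    c=ctrl.get_calibration(n);T=np.array(c["world_to_cam"]);R,t=T[:3,:3],T[:3,3]
    o=-R.T@t; uv=np.atleast_2d(uv).astype(float)
    d=np.c_[(uv[:,0]-c["cx"])/c["fx"],(uv[:,1]-c["cy"])/c["fy"],np.ones(len(uv))]@R
    return o+d*((z-o[2])/d[:,2])[:,None]
def proj(n,P):
    c=ctrl.get_calibration(n);T=np.array(c["world_to_cam"])
    q=np.atleast_2d(P)@T[:3,:3].T+T[:3,3]
    return np.c_[q[:,0]/q[:,2]*c["fx"]+c["cx"],q[:,1]/q[:,2]*c["fy"]+c["cy"]]
def masks(im):
    h=cv2.cvtColor(im,cv2.COLOR_RGB2HSV).astype(int);H,S,V=h[...,0],h[...,1],h[...,2]
    return dict(white=(S<40)&(V>190),orange=((H<12)|(H>172))&(S>140)&(V>80),blue=(H>100)&(H<130)&(S>130)&(V>90),black=(V<45))
def blobs(m,amin=15):
    n,l,s,c=cv2.connectedComponentsWithStats(m.astype(np.uint8))
    return [(s[i].tolist(),c[i].round(1).tolist(),l==i) for i in range(1,n) if s[i][4]>=amin]
E
python3 - <<'E'
from h import *
for n in("scene","top"):
    im=np.load(n+"0.npy");m=masks(im)
    for k in m:
        for b in blobs(m[k],25):
            s=b[0]
            if k=="black" or s[4]>6000: 
                if not(k=="black" and n=="top" and s[4]<600):continue
            print(n,k,b[0],b[1],ray(n,b[1],0.02)[0].round(3)) 
im=np.load("top0.npy")
cv2.imwrite("pics/crop1.png",np.hstack([cv2.resize(im[180:260,150:240,::-1],(400*9//8,400),interpolation=0),cv2.resize(im[195:255,290:380,::-1],(345,230),interpolation=0).repeat(1,0)[:400] if 0 else cv2.resize(im[180:260,290:360,::-1],(350,400),interpolation=0)]))
E
```

```text
scene white [230, 0, 10, 13, 119] [234.4, 5.5] [-1.484 -2.905  0.02 ]
scene white [372, 0, 5, 18, 47] [373.8, 8.4] [-2.401 -1.876  0.02 ]
scene white [231, 18, 34, 46, 1006] [244.6, 37.3] [-0.746 -1.805  0.02 ]
scene white [331, 45, 52, 26, 143] [353.6, 56.9] [-0.957 -0.932  0.02 ]
scene white [233, 69, 29, 16, 202] [247.1, 77.6] [-0.175 -1.059  0.02 ]
scene white [422, 79, 87, 17, 193] [470.4, 87.7] [-0.972 -0.153  0.02 ]
scene white [96, 94, 56, 20, 359] [122.8, 103.8] [ 0.541 -1.148  0.02 ]
scene white [203, 125, 12, 7, 48] [208.3, 127.4] [ 0.375 -0.643  0.02 ]
scene white [177, 131, 20, 9, 96] [186.1, 134.7] [ 0.489 -0.643  0.02 ]
scene white [142, 140, 28, 12, 161] [154.8, 145.1] [ 0.638 -0.643  0.02 ]
scene white [114, 151, 20, 10, 114] [123.3, 155.4] [ 0.774 -0.643  0.02 ]
scene white [164, 156, 32, 28, 613] [179.8, 171.5] [ 0.67  -0.394  0.02 ]
scene white [105, 170, 15, 9, 53] [112.6, 174.5] [ 0.867 -0.532  0.02 ]
scene white [114, 175, 16, 9, 60] [121.4, 179.0] [ 0.856 -0.483  0.02 ]
scene white [122, 179, 17, 10, 62] [130.2, 183.6] [ 0.846 -0.434  0.02 ]
scene white [211, 
[... 3224 characters left out ...]
]
top orange [18, 224, 12, 12, 117] [23.5, 229.5] [0.559 0.609 0.02 ]
top orange [100, 236, 11, 41, 415] [105.1, 256.5] [0.494 0.39  0.02 ]
top blue [227, 130, 40, 26, 350] [246.7, 143.4] [0.797 0.034 0.02 ]
top blue [443, 212, 15, 11, 80] [450.4, 217.3] [ 0.611 -0.489  0.02 ]
top blue [357, 216, 14, 5, 53] [364.1, 218.5] [ 0.604 -0.27   0.02 ]
top black [305, 146, 16, 21, 174] [312.8, 155.9] [ 0.766 -0.14   0.02 ]
top black [496, 169, 16, 14, 183] [502.9, 175.2] [ 0.723 -0.628  0.02 ]
top black [185, 203, 7, 33, 62] [187.5, 218.9] [0.594 0.183 0.02 ]
top black [500, 231, 12, 14, 152] [505.7, 237.8] [ 0.562 -0.624  0.02 ]
top black [503, 284, 9, 15, 110] [507.3, 290.8] [ 0.431 -0.62   0.02 ]
```

View pics/crop1.png

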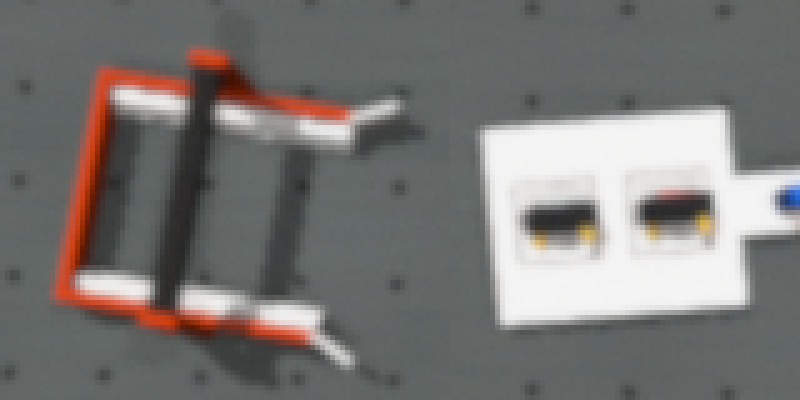

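```bash
cat >> h.py <<'E'
def line(P):
    return cv2.fitLine(np.float32(P),cv2.DIST_HUBER,0,.01,.01).ravel()
def tray_pose(im):
    m=masks(im)["white"].astype(np.uint8)
    b=[x for x in blobs(m,900) if 280<x[1][0]<360 and 150<x[1][1]<290]
    if not b: return None
    cs,_=cv2.findContours(b[0][2].astype(np.uint8),cv2.RETR_EXTERNAL,2)
    f=cv2.drawContours(np.zeros_like(m),cs,-1,1,-1)
    f=cv2.morphologyEx(f,cv2.MORPH_OPEN,np.ones((21,21),np.uint8))
    cs,_=cv2.findContours(f,cv2.RETR_EXTERNAL,2)
    bx=cv2.boxPoints(cv2.minAreaRect(cs[0])); return bx
E
python3 - <<'E'
from h import *
im=np.load("top0.npy");bx=tray_pose(im);P=ray("top",bx,.02)
print(bx.round(1).tolist());print(P.round(4).tolist())
e=[np.linalg.norm(P[i]-P[(i+1)%4]) for i in range(4)];print("sides",np.round(e,4),"centre",P.mean(0))
i=np.argmax(e); d=P[(i+1)%4]-P[i]; j=(i+2)%4; d2=P[j]-P[(j+1)%4]; d=d+d2; d*=np.sign(d[1]); print("yaw",np.degrees(np.arctan2(d[1],d[0])))
# fin
m=masks(im)["blue"]
for b in blobs(m,25):
    if b[1][0]>300: print("fin",ray("top",b[1],.062)[0].round(4), b[0])
# subpixel tray edges: gray profile
C={}
q=np.array([[103,68],[55,300],[310,345],[352,108]])/5+[150,180]-.5
W=ray("top",q,.04);print("carrier outer corners",W.round(4).tolist(),[round(float(np.linalg.norm(W[i]-W[(i+1)%4])),4) for i in range(4)],W.mean(0))
for a,b in((1,0),(2,3)): d=W[b]-W[a];print("cross yaw",np.degrees(np.arctan2(d[1],d[0])))
for a,b in((2,1),(3,0)): d=W[b]-W[a];print("long yaw",np.degrees(np.arctan2(d[1],d[0])))
mk=(im.max(2)<60); mk[:,:180]=0;mk[:,196:]=0;mk[:196]=0;mk[240:]=0
b=max(blobs(mk,20),key=lambda b:b[0][4]);print(b[:2]);r=cv2.minAreaRect(np.argwhere(b[2])[:,::-1].astype(np.float32));print(r)
print("handle ends", ray("top",cv2.boxPoints(r),.122).round(4).tolist())
s=np.load("scene0.npy");cv2.imwrite("pics/crop2.png",cv2.resize(s[190:270,260:350,::-1],(765,595)[:2],interpolation=2))
E
```

```text
[[298.0, 204.0], [347.0, 204.0], [347.0, 242.0], [298.0, 242.0]]
[[0.6382, -0.1016, 0.02], [0.6405, -0.2274, 0.02], [0.5431, -0.2261, 0.02], [0.5406, -0.102, 0.02]]
sides [0.1258 0.0974 0.1241 0.0976] centre [ 0.59057845 -0.16427918  0.02      ]
yaw 91.09602181494337
fin [ 0.6062 -0.4715  0.062 ] [443, 212, 15, 11, 80]
fin [ 0.5993 -0.2609  0.062 ] [357, 216, 14, 5, 53]
carrier outer corners [[0.6577, 0.2271, 0.04], [0.5388, 0.2456, 0.04], [0.5189, 0.1159, 0.04], [0.6393, 0.0986, 0.04]] [0.1203, 0.1312, 0.1216, 0.1298] [0.58867072 0.17181686 0.04      ]
cross yaw -8.818872100035257
cross yaw -8.163351517191106
long yaw 81.27847570772427
long yaw 81.84990570523964
([182, 196, 13, 44, 216], [187.0, 217.9])
((187.51922607421875, 217.4038543701172), (6.275715351104736, 44.51836013793945), 11.309932708740234)
handle ends [[0.5374, 0.1814, 0.122], [0.641, 0.1653, 0.122], [0.6383, 0.1506, 0.122], [0.5348, 0.1668, 0.122]]
```

View pics/crop2.png

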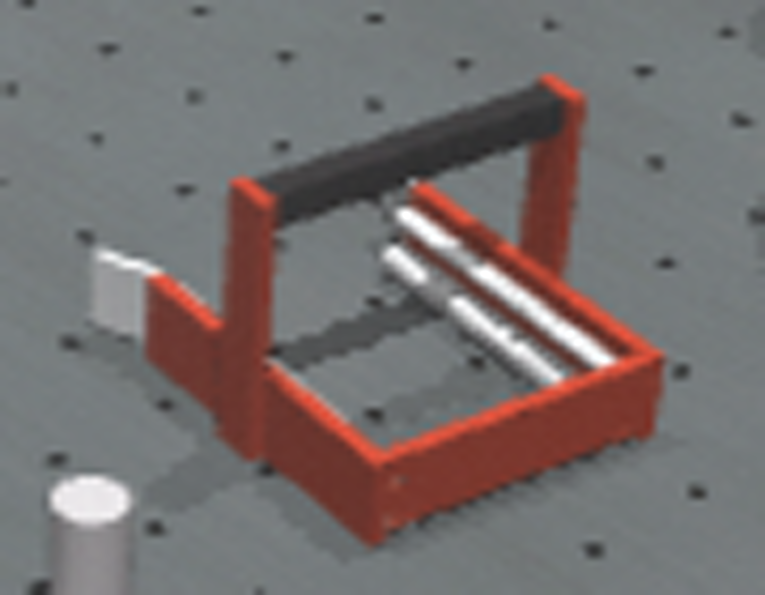

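```bash
cat >> h.py <<'E'
def tray_fit(im,box):
    """box x0,x1,y0,y1 pixels. edge lines of body -> corners"""
    x0,x1,y0,y1=box
    f=np.zeros(im.shape[:2],np.uint8);f[y0:y1,x0:x1]=masks(im)["white"][y0:y1,x0:x1]
    b=max(blobs(f,300),key=lambda b:b[0][4])
    cs,_=cv2.findContours(b[2].astype(np.uint8),cv2.RETR_EXTERNAL,2)
    c=cs[0]; h=cv2.approxPolyDP(c,3,True).reshape(-1,2); return h
E
python3 - <<'E'
from h import *
im=np.load("top0.npy")
print(tray_fit(im,(285,380,190,260)).tolist())
q=np.array([[727,108],[748,303],[500,326],[480,128]],float);q=(q-[450,0])/5+[290,180]-.5
W=ray("top",q,.02);print(W.round(4).tolist(),[round(float(np.linalg.norm(W[i]-W[(i+1)%4])),4) for i in range(4)],W.mean(0))
for a,b in((0,3),(1,2)): d=W[b]-W[a];print("long yaw",np.degrees(np.arctan2(d[1],d[0])))
for a,b in((2,3),(1,0)): d=W[b]-W[a];print("cross yaw",np.degrees(np.arctan2(d[1],d[0])))
m=masks(im)["blue"];m[:,:340]=0;m[:,400:]=0
p=np.argwhere(m)[:,::-1];P=ray("top",p,.062);l=line(P[:,:2]);print("fin",P.mean(0),np.degrees(np.arctan2(l[1],l[0])),p.min(0),p.max(0))
c=im[200:240,340:385,::-1];cv2.imwrite("pics/crop3.png",cv2.resize(c,(675,600),interpolation=0))
E
```

```text
[[365, 214], [347, 215], [344, 202], [297, 206], [300, 243], [348, 240], [347, 228], [365, 224], [354, 221]]
[[0.6479, -0.2221, 0.02], [0.548, -0.2315, 0.02], [0.5338, -0.1059, 0.02], [0.6352, -0.0952, 0.02]] [0.1004, 0.1264, 0.102, 0.1276] [ 0.59123321 -0.16365371  0.02      ]
long yaw 95.71590961665733
long yaw 96.43766306388487
cross yaw 6.015292179433884
cross yaw 5.383090679159741
fin [ 0.59937899 -0.26094607  0.062     ] -82.46812 [357 216] [370 220]
```

View pics/crop3.png

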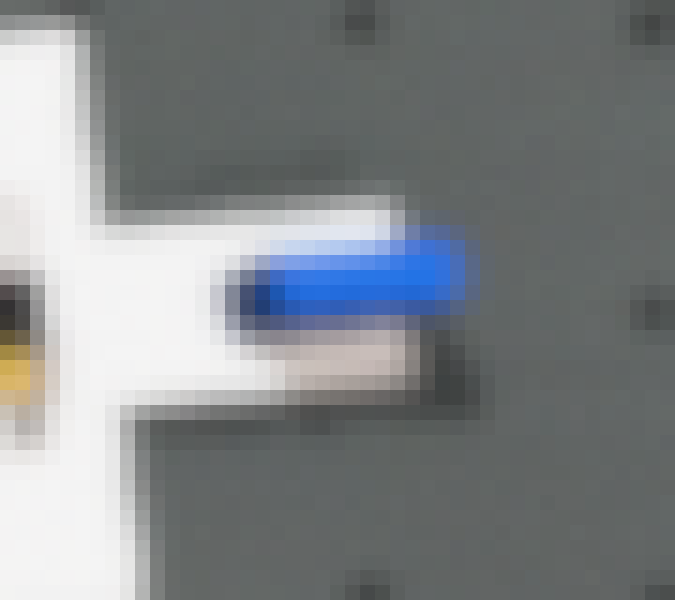

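```bash
cat >> h.py <<'E'
def inc(p,yaw=None):
    s=ctrl.get_state();R=np.array(s["tool_rot"]);d=R.T@(np.array(p)-s["tool_pos"])*100
    y0=np.degrees(np.arctan2(R[1,1],R[0,1]))
    sp=0 if yaw is None else -np.radians((yaw-y0+180)%360-180)
    print("t",round(s["t"],2),"pos",np.round(s["tool_pos"],4),"yaw",round(y0,1),"tilt",np.round(R[:2,2],3),"F",np.round(s["wrist_force"],1),"gap",round(s["finger_gap"],4))
    print(" inc cm",np.round(d,2),"spin",round(sp,3))
E
python3 -c "
from h import *
inc([.599,-.261,.15],6)"
```

```text
t 0.1 pos [0.258  0.5688 0.2306] yaw 65.6 tilt [-0.    -0.001] F [ 0.7  0.2 -0.3] gap 0.0856
 inc cm [-65.33 -61.47   8.16] spin 1.04
```

Request:
drive_tool(
  increments=[
    [-3.5,-3.3,0,0.14,100],
    [-7,-6.6,0,0.28,100],
    [-10.5,-9.9,0,0.42,100],
    [-14,-13.2,0,0.56,100],
    [-17.5,-16.5,0,0.7,100],
  ],
)

```text
t: 0.6
tool_pos: [0.3495, 0.3442, 0.2307]
tool_rot: [[-0.425, 0.905, -0.001], [0.905, 0.425, -0.001], [-0.001, -0.001, -1.0]]
wrist_force: [2.1, -0.1, 0.5]
finger_gap: 0.0855
```

```bash
cd .;python3 -c "
from h import *
inc([.599,-.261,.15],6)"
```

```text
t 0.6 pos [0.3495 0.3442 0.2307] yaw 25.2 tilt [-0.001 -0.001] F [ 2.1 -0.1  0.5] gap 0.0855
 inc cm [-65.38  -3.14   8.14] spin 0.334
```

Request:
drive_tool(
  increments=[
    [-5,-0.2,0,0.07,100],
    [-10,-0.4,0,0.14,100],
    [-15,-0.7,0,0.21,100],
    [-20,-0.9,0,0.28,100],
    [-25,-1.2,0,0.33,100],
  ],
)

```text
t: 1.1
tool_pos: [0.4443, 0.113, 0.231]
tool_rot: [[-0.107, 0.994, -0.001], [0.994, 0.107, -0.001], [-0.001, -0.001, -1.0]]
wrist_force: [2.0, 0.7, 0.4]
finger_gap: 0.0857
```

```bash
cd .;python3 -c "
from h import *
inc([.599,-.261,.15],6)"
```

```text
t 1.1 pos [0.4443 0.113  0.231 ] yaw 6.1 tilt [-0.001 -0.001] F [2.  0.7 0.4] gap 0.0857
 inc cm [-38.82  11.4    8.13] spin 0.002
```

Request:
drive_tool(
  increments=[
    [-4.6,1.4,0,0,100],
    [-9.2,2.8,0,0,100],
    [-13.8,4.1,0,0,100],
    [-18.5,5.5,0,0,100],
    [-23,6.8,0,0,100],
  ],
)

```text
t: 1.6
tool_pos: [0.5367, -0.1104, 0.231]
tool_rot: [[-0.107, 0.994, -0.001], [0.994, 0.107, -0.001], [-0.001, -0.001, -1.0]]
wrist_force: [0.6, 1.8, 0.1]
finger_gap: 0.0852
```

Request:
drive_tool(
  increments=[
    [-4.6,1.4,1.6,0,100],
    [-9.2,2.8,3.2,0,100],
    [-13.8,4.1,5,0,100],
    [-15.8,4.6,7,0,100],
    [-15.8,4.6,8,0,100],
  ],
)

```text
t: 2.1
tool_pos: [0.598, -0.2672, 0.1486]
tool_rot: [[-0.102, 0.995, -0.004], [0.995, 0.102, -0.003], [-0.003, -0.004, -1.0]]
wrist_force: [-0.2, -0.3, -0.3]
finger_gap: 0.0854
```

```bash
cd .;python3 -c "
from h import *
inc([.6,-.2605,.03],6)
for n in('scene','top'):
    im=ctrl.snapshot(n);cv2.imwrite(f'pics/{n}1.png',im[:,:,::-1])"
```

```text
t 2.1 pos [ 0.598  -0.2672  0.1486] yaw 5.8 tilt [-0.004 -0.003] F [-0.2 -0.3 -0.3] gap 0.0854
 inc cm [ 0.68  0.31 11.86] spin -0.003
```

View pics/scene1.png

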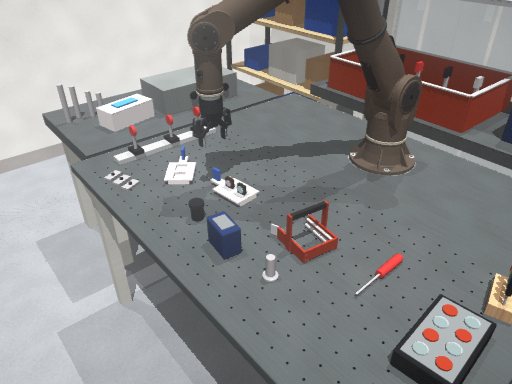

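Request:
drive_tool(
  increments=[
    [0.7,0.3,3,0,100],
    [0.7,0.3,6,0,100],
    [0.7,0.3,9,0,100],
    [0.7,0.3,11.8,0,100],
    [0.7,0.3,11.8,0,100],
  ],
)

```text
t: 2.7
tool_pos: [0.5979, -0.2517, 0.0283]
tool_rot: [[-0.108, 0.994, -0.01], [0.994, 0.108, 0.003], [0.004, -0.009, -1.0]]
wrist_force: [-1.2, 0.2, 0.2]
finger_gap: 0.0856
```

```bash
cd .;python3 -c "
from h import *
inc([.6,-.2605,.03],6)
for n in('scene','top'):
    im=ctrl.snapshot(n)[:,:,::-1];np.save(n+'2.npy',im[:,:,::-1])
    p=proj(n,[.6,-.2605,.045])[0].astype(int);print(p)
    cv2.imwrite(f'pics/{n}2.png',cv2.resize(im[p[1]-60:p[1]+40,p[0]-60:p[0]+60],(720,600),interpolation=2))"
```

```text
t 2.7 pos [ 0.5979 -0.2517  0.0283] yaw 6.2 tilt [-0.01   0.003] F [-1.2  0.2  0.2] gap 0.0856
 inc cm [-0.9   0.11 -0.17] spin 0.004
[216 173]
[362 218]
```

View pics/scene2.png

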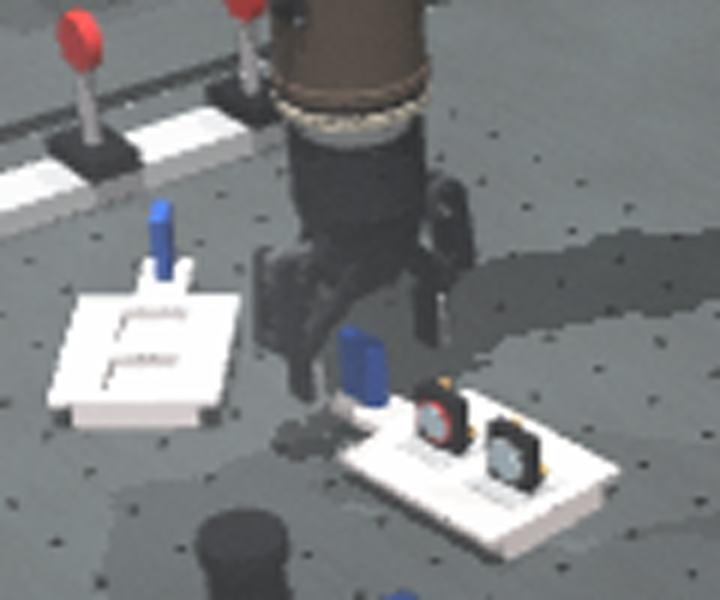

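View pics/top2.png

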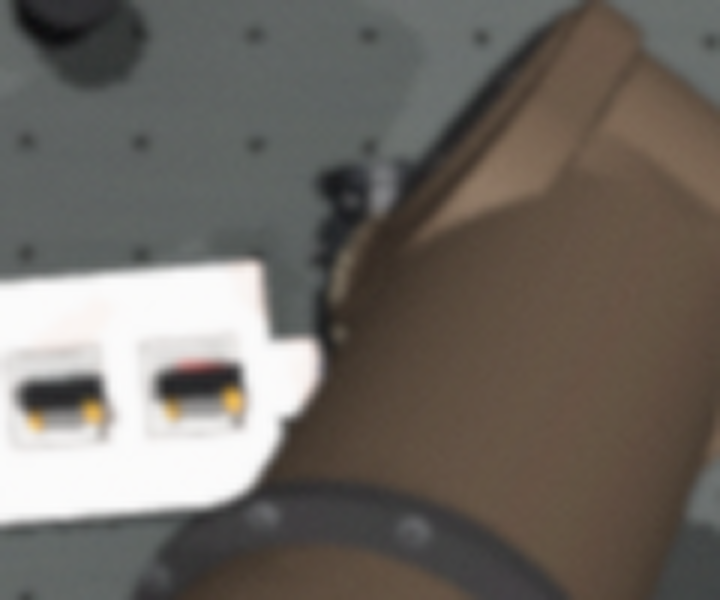

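Request:
drive_tool(
  increments=[
    [-0.9,0.1,0,0,100],
    [-0.9,0.1,0,0,100],
    [-0.9,0.1,0,0,60],
  ],
  newtons=50,
)

```text
t: 3.1
tool_pos: [0.6028, -0.2635, 0.0334]
tool_rot: [[-0.107, 0.994, -0.002], [0.994, 0.107, -0.0], [0.0, -0.002, -1.0]]
wrist_force: [-0.9, -0.2, -0.1]
finger_gap: 0.0733
```

```bash
cd .;python3 -c "
from h import *
inc([.6,-.2605,.03],6)"
```

```text
t 3.1 pos [ 0.6028 -0.2635  0.0334] yaw 6.1 tilt [-0.002 -0.   ] F [-0.9 -0.2 -0.1] gap 0.0733
 inc cm [ 0.33 -0.25  0.34] spin 0.002
```

Request:
drive_tool(
  increments=[
    [0.2,-0.2,0.2,0,45],
    [0.2,-0.2,0.2,0,30],
    [0.2,-0.2,0.2,0,15],
    [0.2,-0.2,0.2,0,0],
    [0.2,-0.2,0.2,0,0],
  ],
  newtons=50,
)

```text
t: 3.6
tool_pos: [0.6005, -0.2617, 0.0315]
tool_rot: [[-0.107, 0.994, -0.003], [0.994, 0.107, 0.0], [0.0, -0.003, -1.0]]
wrist_force: [-1.4, 0.2, 1.6]
finger_gap: 0.0094
```

Request:
drive_tool(
  increments=[
    [0,0,0,0,0],
    [0,0,0,0,0],
  ],
)

```text
t: 3.8
tool_pos: [0.6005, -0.2617, 0.0315]
tool_rot: [[-0.107, 0.994, -0.003], [0.994, 0.107, 0.0], [0.0, -0.003, -1.0]]
wrist_force: [-0.7, 0.6, 1.0]
finger_gap: 0.0092
```

```bash
cd .;python3 -c "
from h import *
inc([.6,-.2605,.03],6)
for n in('scene','top'):
    im=ctrl.snapshot(n)[:,:,::-1];np.save(n+'3.npy',im[:,:,::-1])
    p=proj(n,[.6,-.2,.045])[0].astype(int);print(p)
    cv2.imwrite(f'pics/{n}3.png',cv2.resize(im[p[1]-60:p[1]+40,p[0]-60:p[0]+60],(720,600),interpolation=2))"
```

```text
t 3.8 pos [ 0.6005 -0.2617  0.0315] yaw 6.1 tilt [-0.003  0.   ] F [-0.7  0.6  1. ] gap 0.0092
 inc cm [ 0.12 -0.04  0.15] spin 0.002
[226 180]
[338 218]
```

View pics/scene3.png

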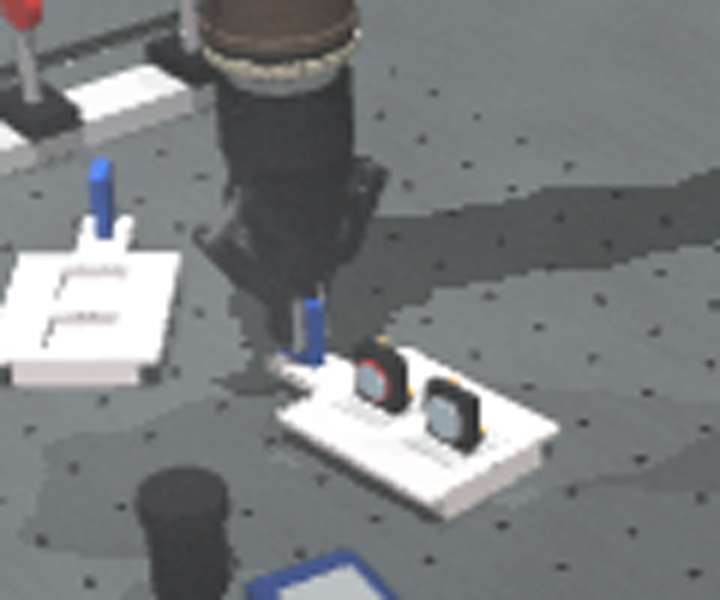

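View pics/top3.png

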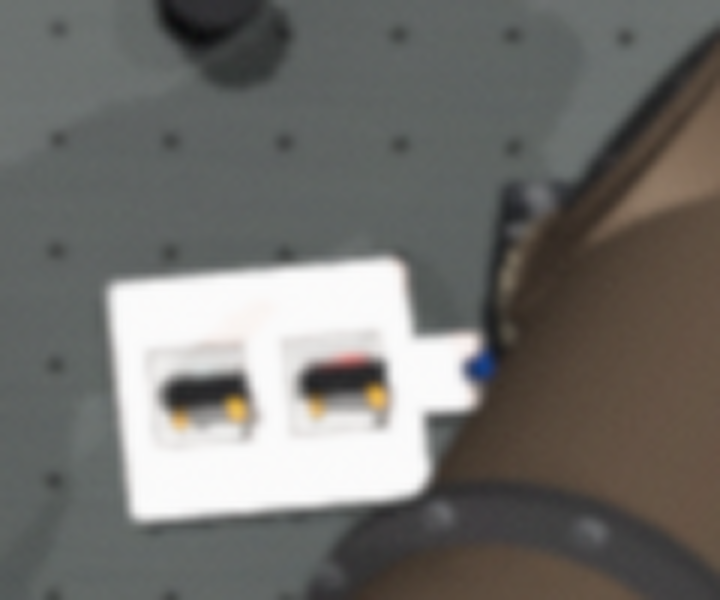

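```bash
cd .;python3 -c "
from h import *
inc([.5482,-.1022,.0315],-8.4)"
```

```text
t 3.9 pos [ 0.6005 -0.2617  0.0315] yaw 6.1 tilt [-0.003  0.   ] F [-1.6 -0.1  1. ] gap 0.0093
 inc cm [ 1.641e+01 -3.500e+00  1.000e-02] spin 0.253
```

Request:
drive_tool(
  increments=[
    [0.8,-0.2,0,0.01,0],
    [2.2,-0.5,0,0.03,0],
    [3.8,-0.8,0,0.05,0],
    [5.4,-1.1,0,0.08,0],
    [7,-1.5,0,0.11,0],
  ],
)

```text
t: 4.4
tool_pos: [0.5777, -0.1919, 0.0315]
tool_rot: [[0.005, 1.0, -0.002], [1.0, -0.005, 0.0], [0.0, -0.002, -1.0]]
wrist_force: [1.1, -1.4, -1.0]
finger_gap: 0.0091
```

```bash
cd .;python3 -c "
from h import *
inc([.5482,-.1022,.0315],-8.4)"
```

```text
t 4.4 pos [ 0.5777 -0.1919  0.0315] yaw -0.3 tilt [-0.002  0.   ] F [ 1.1 -1.4 -1. ] gap 0.0091
 inc cm [ 8.96 -2.99  0.01] spin 0.142
```

Request:
drive_tool(
  increments=[
    [1.8,-0.6,0,0.03,0],
    [3.7,-1.2,0,0.06,0],
    [5.6,-1.8,0,0.09,0],
    [7.5,-2.5,0,0.12,0],
    [9,-3,0,0.142,0],
  ],
)

```text
t: 4.9
tool_pos: [0.5472, -0.0995, 0.0315]
tool_rot: [[0.148, 0.989, -0.003], [0.989, -0.148, 0.001], [0.0, -0.003, -1.0]]
wrist_force: [0.7, -1.8, -1.7]
finger_gap: 0.0094
```

Request:
drive_tool(
  increments=[
    [0,0,0,0,0],
  ],
)

```text
t: 5.0
tool_pos: [0.5466, -0.0966, 0.0315]
tool_rot: [[0.146, 0.989, -0.003], [0.989, -0.146, 0.002], [0.002, -0.003, -1.0]]
wrist_force: [1.8, 0.4, -2.1]
finger_gap: 0.009
```

```bash
cd .;python3 -c "
from h import *
inc([.5482,-.1022,.0315],-8.4)
for n in('scene','top'):
    im=ctrl.snapshot(n)[:,:,::-1];np.save(n+'4.npy',im[:,:,::-1])
    p=proj(n,[.58,.07,.045])[0].astype(int);print(p-[80,60])
    cv2.imwrite(f'pics/{n}4.png',cv2.resize(im[p[1]-60:p[1]+60,p[0]-80:p[0]+80],(800,600),interpolation=2))"
```

```text
t 5.0 pos [ 0.5466 -0.0966  0.0315] yaw -8.4 tilt [-0.003  0.002] F [ 1.8  0.4 -2.1] gap 0.009
 inc cm [-0.53  0.24  0.  ] spin -0.0
[204 154]
[150 164]
```

View pics/scene4.png

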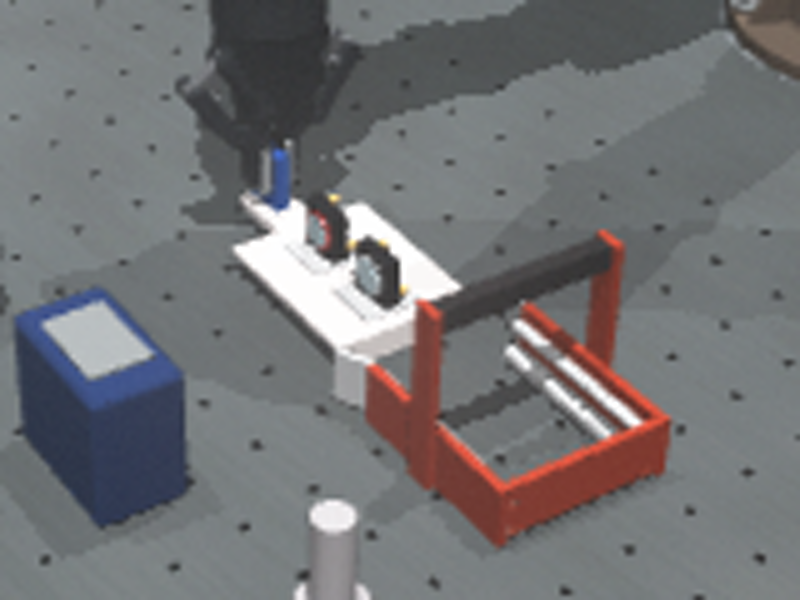

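View pics/top4.png

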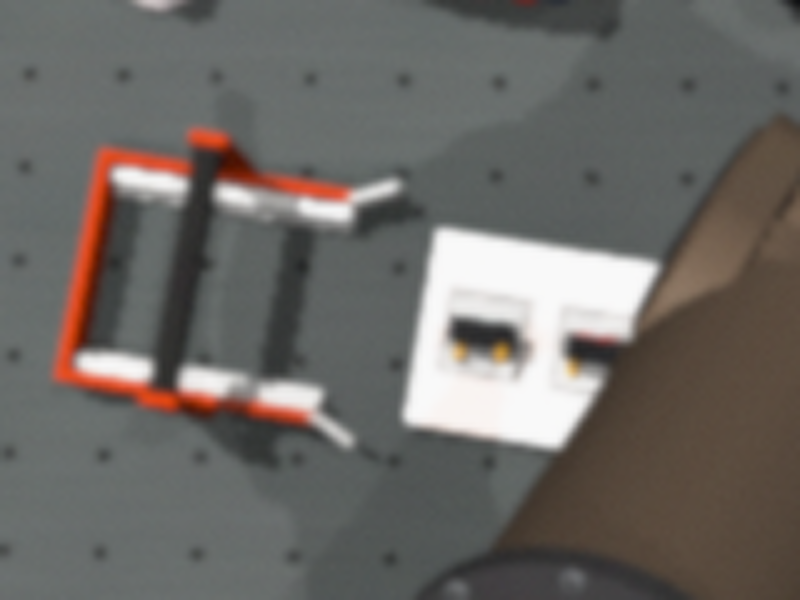

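```bash
cd .;python3 - <<'E'
from h import *
o=np.array([150,164]);f=lambda a,z:ray("top",np.array(a)/5+o-.5,z)
F=f([[434,228],[403,423]],.02);print("front",F.round(4).tolist(),np.linalg.norm(F[0]-F[1]))
L=f([[434,228],[658,264]],.02);d=L[0]-L[1];print("yaw long",np.degrees(np.arctan2(d[1],d[0])))
d=F[1]-F[0];print("yaw cross",np.degrees(np.arctan2(d[1],d[0]))+90+180)
W=f([[103,149],[55,381],[311,425],[352,190]],.04)
c=W.mean(0);u=(W[0]+W[1]-W[2]-W[3])[:2];u/=np.linalg.norm(u);print("C",c,np.degrees(np.arctan2(u[1],u[0])))
v=np.array([-u[1],u[0]]);g=(F.mean(0)-c)[:2];print("front in carrier",g@u,g@v)
# flare tips z 0.04?
T=f([[402,184],[352,442]],.04);print("flare tips",[( (t-c)[:2]@u,(t-c)[:2]@v) for t in T])
# lips inner edges
T=f([[355,222],[318,385]],.03);print("lips",[( (t-c)[:2]@u,(t-c)[:2]@v) for t in T])
E
```

```text
front [[0.622, 0.0574, 0.02], [0.5216, 0.0706, 0.02]] 0.10127486444756163
yaw long 81.87925878715372
yaw cross 442.507831073048
C [0.58816073 0.17166992 0.04      ] 81.57866643452051
front in carrier -0.10890994588961095 0.00040532261962344
flare tips [(np.float64(-0.08958058184779744), np.float64(-0.06749063721575638)), (np.float64(-0.08762334114923609), np.float64(0.0651458511959378))]
lips [(np.float64(-0.0682838408689782), np.float64(-0.04545330834464236)), (np.float64(-0.06454525152153255), np.float64(0.03964478915918845))]
```

Request:
drive_tool(
  increments=[
    [1,0,0,0,0],
    [2.2,0,0,0,0],
    [3.6,0,0,0,0],
    [5,0,0,0,0],
    [6,0,0,0,0],
  ],
)

```text
t: 5.6
tool_pos: [0.5559, -0.0365, 0.0315]
tool_rot: [[0.144, 0.99, -0.003], [0.99, -0.144, 0.003], [0.002, -0.004, -1.0]]
wrist_force: [0.6, -1.9, 0.2]
finger_gap: 0.0091
```

```bash
cd .;python3 -c "
from h import *
u=np.array([.1465,.9892]);C=np.array([.5882,.1717])
inc([*(C-.0995*u),.0315],-8.4)
for n in('top',):
    im=ctrl.snapshot(n)[:,:,::-1]
    cv2.imwrite(f'pics/{n}5.png',cv2.resize(im[164:284,150:310],(800,600),interpolation=2))"
```

```text
t 5.6 pos [ 0.5559 -0.0365  0.0315] yaw -8.3 tilt [-0.003  0.003] F [ 0.6 -1.9  0.2] gap 0.0091
 inc cm [11.11  0.17  0.02] spin 0.002
```

View pics/top5.png

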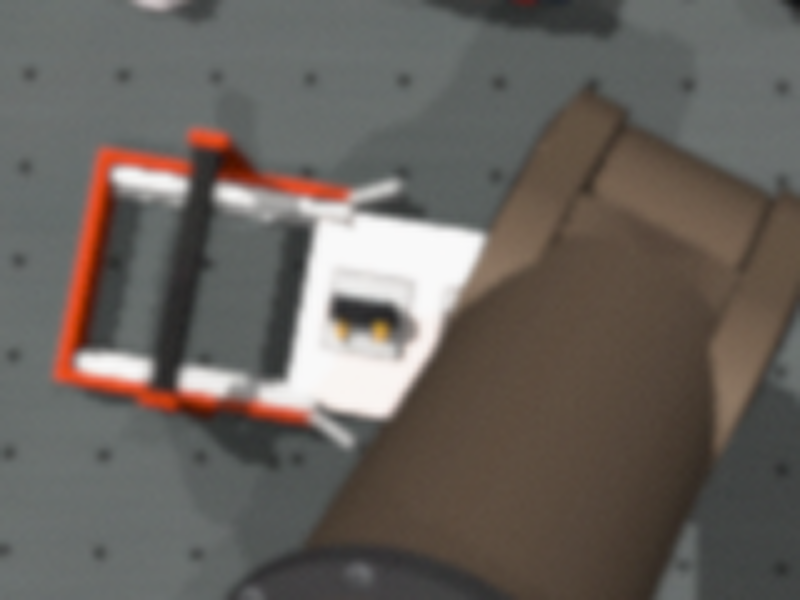

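The tray front is between the lips (about (305,300)) and the carrier hasn't moved. I'll keep pushing.

Request:
drive_tool(
  increments=[
    [0.8,0,0,0,0],
    [1.8,0,0,0,0],
    [2.8,0.1,0,0,0],
    [3.8,0.1,0,0,0],
    [4.8,0.1,0,0,0],
  ],
)

```text
t: 6.15
tool_pos: [0.5641, 0.0135, 0.0315]
tool_rot: [[0.143, 0.99, -0.003], [0.99, -0.143, 0.004], [0.003, -0.004, -1.0]]
wrist_force: [0.6, -1.0, -0.9]
finger_gap: 0.0091
```

Request:
drive_tool(
  increments=[
    [0.8,0,0,0,0],
    [1.8,0,0,0,0],
    [2.6,0,0,0,0],
    [3.4,0,0,0,0],
    [4,0,0,0,0],
  ],
)

```text
t: 6.65
tool_pos: [0.5697, 0.054, 0.0315]
tool_rot: [[0.142, 0.99, -0.004], [0.99, -0.142, 0.004], [0.003, -0.004, -1.0]]
wrist_force: [0.5, -2.2, -1.0]
finger_gap: 0.0095
```

```bash
cd .;python3 -c "
from h import *
u=np.array([.1465,.9892]);C=np.array([.5882,.1717])
inc([*(C-.0995*u),.0315],-8.4)
for n in('top','scene'):
    im=ctrl.snapshot(n)[:,:,::-1]; np.save(n+'6.npy',im[:,:,::-1])
    o=(150,164) if n=='top' else (204,154)
    cv2.imwrite(f'pics/{n}6.png',cv2.resize(im[o[1]:o[1]+120,o[0]:o[0]+160],(800,600),interpolation=2))"
```

```text
t 6.65 pos [0.5697 0.054  0.0315] yaw -8.2 tilt [-0.004  0.004] F [ 0.5 -2.2 -1. ] gap 0.0095
 inc cm [1.96 0.11 0.01] spin 0.004
```

View pics/top6.png

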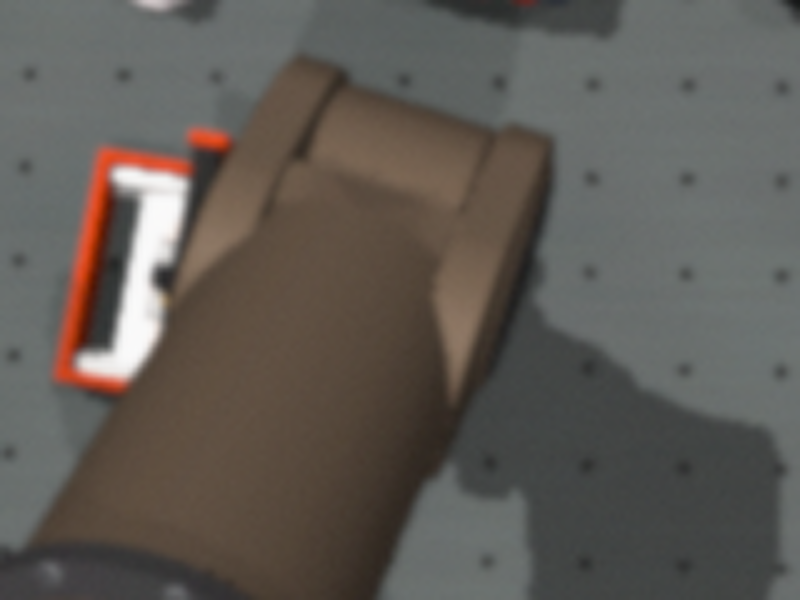

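View pics/scene6.png

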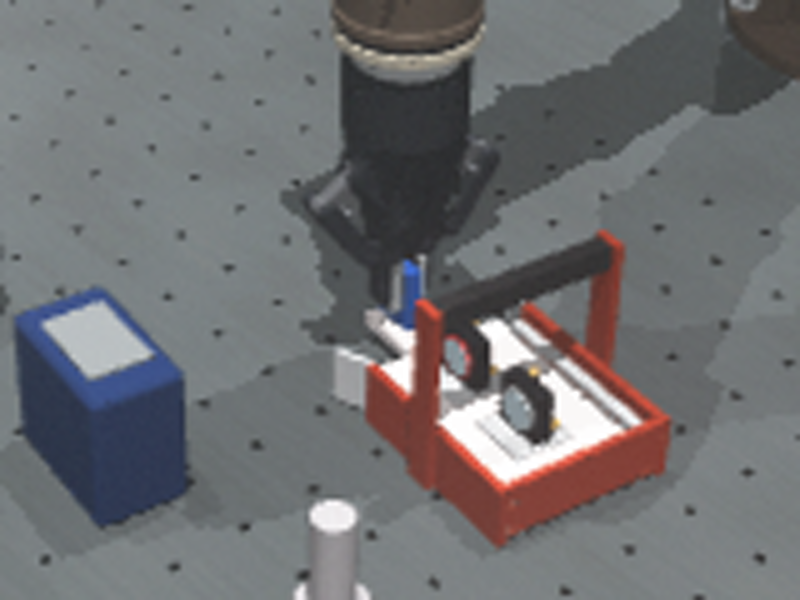

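Request:
drive_tool(
  increments=[
    [0.4,0,0,0,0],
    [0.8,0,0,0,0],
    [1.2,0.1,0,0,0],
    [1.5,0.1,0,0,0],
  ],
)

```text
t: 7.15
tool_pos: [0.5731, 0.0697, 0.0315]
tool_rot: [[0.141, 0.99, -0.004], [0.99, -0.141, 0.004], [0.004, -0.004, -1.0]]
wrist_force: [0.3, -1.6, -0.5]
finger_gap: 0.0095
```

Request:
drive_tool(
  increments=[
    [0.2,0,0,0,0],
    [0.4,0,0,0,0],
  ],
)

```text
t: 7.35
tool_pos: [0.5735, 0.0728, 0.0315]
tool_rot: [[0.142, 0.99, -0.004], [0.99, -0.142, 0.003], [0.003, -0.004, -1.0]]
wrist_force: [-0.5, -5.6, -1.7]
finger_gap: 0.0093
```

Request:
drive_tool(
  increments=[
    [0.2,0,0,0,0],
    [0.4,0,0,0,0],
  ],
)

```text
t: 7.55
tool_pos: [0.574, 0.076, 0.0315]
tool_rot: [[0.143, 0.99, -0.004], [0.99, -0.143, 0.003], [0.002, -0.004, -1.0]]
wrist_force: [-0.7, -5.5, -0.5]
finger_gap: 0.0094
```

```bash
cd .;python3 -c "
from h import *
u=np.array([.1465,.9892]);C=np.array([.5882,.1717])
inc([*(C-.0995*u),.0315],-8.4)
for n in('top','scene'):
    im=ctrl.snapshot(n)[:,:,::-1]; np.save(n+'7.npy',im[:,:,::-1])
    o=(150,164) if n=='top' else (204,154)
    cv2.imwrite(f'pics/{n}7.png',cv2.resize(im[o[1]:o[1]+120,o[0]:o[0]+160],(800,600),interpolation=2))"
```

```text
t 7.55 pos [0.574  0.076  0.0315] yaw -8.2 tilt [-0.004  0.003] F [-0.7 -5.5 -0.5] gap 0.0094
 inc cm [-0.28  0.    0.  ] spin 0.004
```

View pics/top7.png

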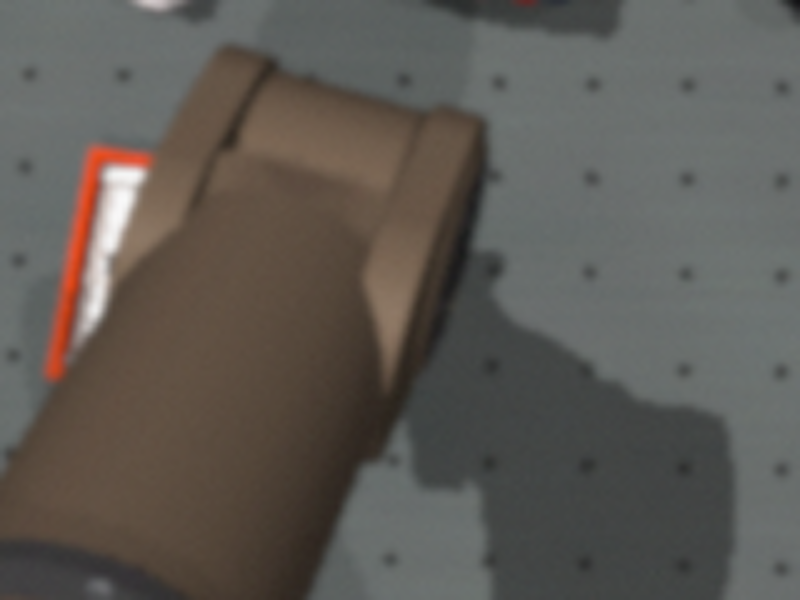

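View pics/scene7.png

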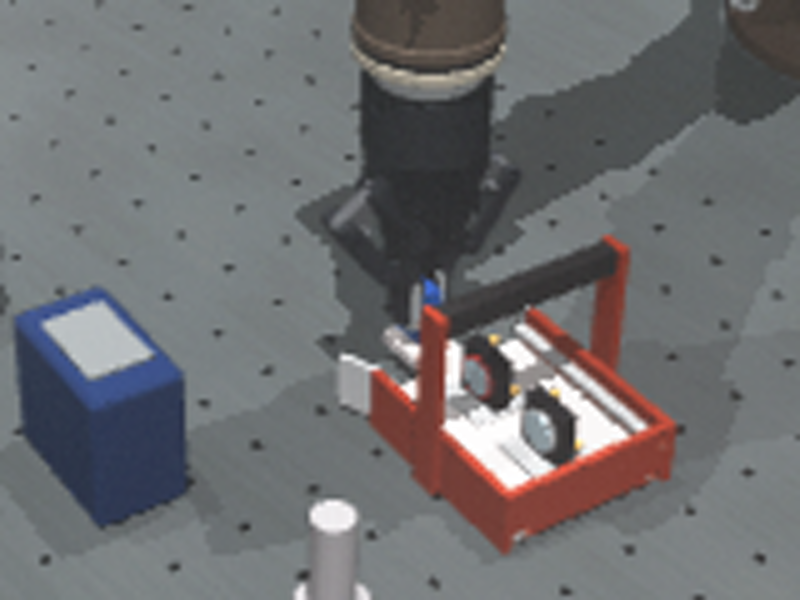

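Contact force of 5.5 N, and the carrier has just begun to creep, about 5 mm. In the picture the tray's front meets the rear wall. Next: release the fin, raise the tool, and look again.

Request:
drive_tool(
  increments=[
    [0,0,0,0,0],
    [0,0,0,0,20],
    [0,0,0,0,45],
    [0,0,0,0,45],
  ],
)

```text
t: 8.05
tool_pos: [0.5743, 0.0774, 0.0316]
tool_rot: [[0.141, 0.99, -0.003], [0.99, -0.141, 0.004], [0.003, -0.004, -1.0]]
wrist_force: [0.2, -0.3, 0.1]
finger_gap: 0.0384
```

Request:
drive_tool(
  increments=[
    [0,0,-2,0,45],
    [0,0,-5,0,45],
    [0,0,-9,0,70],
    [-1,0,-14,0,100],
    [-2,0,-18,0,100],
  ],
)

```text
t: 8.55
tool_pos: [0.5722, 0.0571, 0.2139]
tool_rot: [[0.14, 0.99, -0.003], [0.99, -0.14, 0.004], [0.004, -0.003, -1.0]]
wrist_force: [1.0, 0.4, -0.2]
finger_gap: 0.0797
```

```bash
cd .;python3 -c "
from h import *
inc([.5,-.1,.2],81.6)
im=ctrl.snapshot('top')
cv2.imwrite('pics/top8a.png',im[:,:,::-1])"
```

```text
t 8.55 pos [0.5722 0.0571 0.2139] yaw -8.1 tilt [-0.003  0.004] F [ 1.   0.4 -0.2] gap 0.0797
 inc cm [-16.58  -4.94   1.34] spin -1.565
```

View pics/top8a.png

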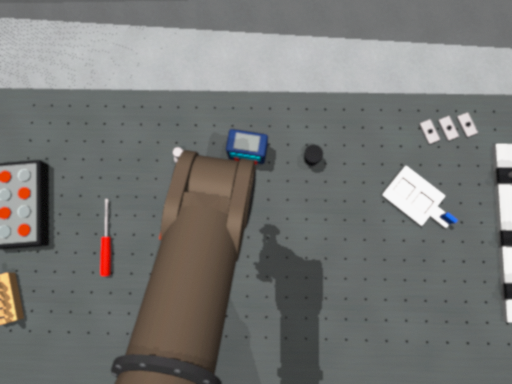

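Request:
drive_tool(
  increments=[
    [-3,-0.5,0,-0.14,100],
    [-7,-1,0,-0.28,100],
    [-11,-1.5,0,-0.42,100],
    [-15,-2,0,-0.56,100],
    [-19,-2,0,-0.7,100],
  ],
)

```text
t: 9.1
tool_pos: [0.5272, -0.132, 0.2193]
tool_rot: [[-0.533, 0.846, 0.006], [0.846, 0.533, 0.006], [0.002, 0.008, -1.0]]
wrist_force: [0.4, -0.3, 0.3]
finger_gap: 0.0856
```

Request:
drive_tool(
  increments=[
    [0,0,0,-0.14,100],
    [0,0,0,-0.28,100],
    [0,0,0,-0.42,100],
    [0,0,0,-0.56,100],
    [0,0,0,-0.7,100],
  ],
)

```text
t: 9.6
tool_pos: [0.5272, -0.1317, 0.2193]
tool_rot: [[-0.955, 0.298, 0.006], [0.298, 0.955, 0.006], [-0.004, 0.008, -1.0]]
wrist_force: [0.6, 0.7, -0.1]
finger_gap: 0.0853
```

```bash
cd .;python3 -c "
from h import *
inc([.589,.177,.18],81.6)
for n in('top','scene'):
    im=ctrl.snapshot(n)[:,:,::-1]; np.save(n+'8.npy',im[:,:,::-1])
    o=(150,164) if n=='top' else (204,154)
    cv2.imwrite(f'pics/{n}8.png',cv2.resize(im[o[1]:o[1]+120,o[0]:o[0]+160],(800,600),interpolation=2))"
```

```text
t 9.6 pos [ 0.5272 -0.1317  0.2193] yaw 72.7 tilt [0.006 0.006] F [ 0.6  0.7 -0.1] gap 0.0853
 inc cm [ 3.32 31.28  4.17] spin -0.156
```

View pics/top8.png

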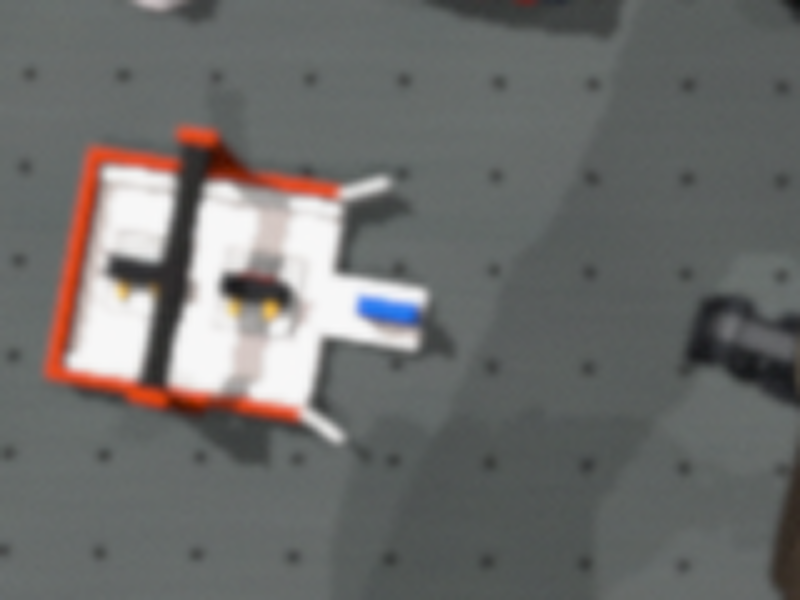

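View pics/scene8.png

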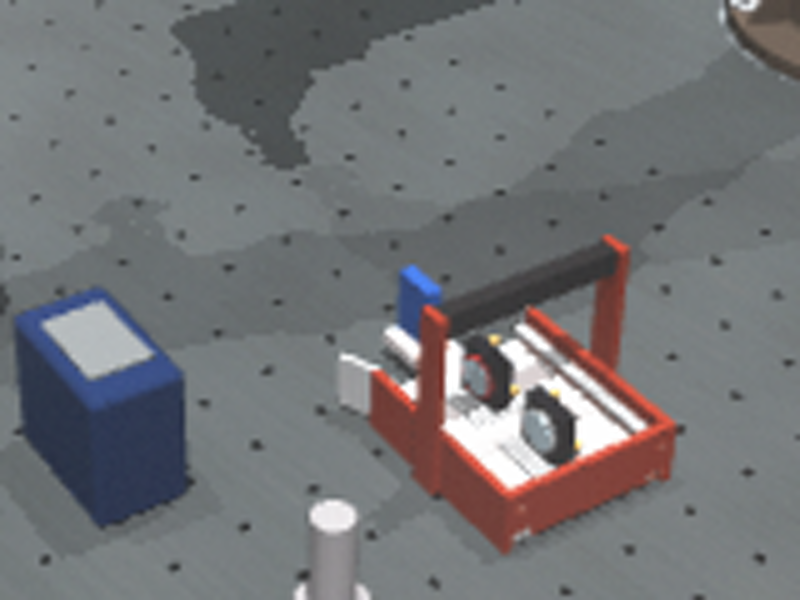

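```bash
cd .;python3 - <<'E'
from h import *
im=np.load("top8.npy")
o=np.array([150,164]);f=lambda a,z:ray("top",np.array(a,float)/5+o-.5,z)
W=f([[92,147],[46,379],[300,419],[341,188]],.04)
c=W.mean(0);u=(W[0]+W[1]-W[2]-W[3])[:2];u/=np.linalg.norm(u);v=np.array([-u[1],u[0]])
print("C",c.round(4),np.degrees(np.arctan2(u[1],u[0])),[round(float(np.linalg.norm(W[i]-W[(i+1)%4])),4) for i in range(4)])
loc=lambda a,z:np.round([((t-c)[:2]@u*1000,(t-c)[:2]@v*1000) for t in f(a,z)],1).tolist()
print("arm end",loc([[429,288],[419,352]],.02)," expect -112.5")
print("tray back edge",loc([[335,275],[327,330]],.02)," expect -62.5")
m=masks(im)["blue"];m[:,:210]=0;m[:,260:]=0;m[:205]=0;m[240:]=0
p=np.argwhere(m)[:,::-1];P=ray("top",p,.062);print("fin",[((t-c)[:2]@u*1000,(t-c)[:2]@v*1000) for t in [P.mean(0)]],P.mean(0))
mk=(im.max(2)<60); mk[:,:176]=0;mk[:,196:]=0;mk[:192]=0;mk[:,:][242:]=0
ys=[(r,np.flatnonzero(mk[r]).mean()) for r in list(range(194,210))+list(range(228,240)) if 5<=mk[r].sum()<=9]
print(len(ys)); H=ray("top",np.array([[x,y] for y,x in ys]),.122);l=line(H[:,:2]);print("handle line",l, np.degrees(np.arctan2(l[1],l[0])),"c in carrier x",[round(((h-c)[:2]@u)*1000,1) for h in H])
inc([c[0],c[1],.17],np.degrees(np.arctan2(u[1],u[0])))
E
```

```text
C [0.5896 0.1771 0.04  ] 81.97304626862284 [0.1202, 0.1303, 0.1186, 0.13]
arm end [[-116.6, -17.8], [-117.0, 15.5]]  expect -112.5
tray back edge [[-67.6, -16.7], [-68.4, 11.9]]  expect -62.5
fin [(np.float64(-101.95403705154372), np.float64(0.5802811052769145))] [0.57476329 0.07620021 0.062     ]
2
handle line [0.8786477  0.47747067 0.64216864 0.16432716] 28.520338 c in carrier x [np.float64(-4.5), np.float64(-6.1)]
t 9.7 pos [ 0.5272 -0.1318  0.2194] yaw 72.5 tilt [0.006 0.007] F [-0.7  0.3 -0.5] gap 0.0854
 inc cm [ 3.39 31.29  5.18] spin -0.166
```

```bash
cd .;python3 - <<'E'
from h import *
a=np.load("top8.npy")[190:245,155:215,::-1];b=np.load("scene8.npy")[215:265,285:345,::-1]
cv2.imwrite("pics/z.png",np.hstack([cv2.resize(a,(400,367),interpolation=2),cv2.resize(b,(400,367),interpolation=2)]))
c=np.array([.5892,.1741]);th=np.radians(81.8);u=np.array([np.cos(th),np.sin(th)]);v=np.array([-u[1],u[0]])
w=lambda x,y,z:[*(c+x*u+y*v),z]
for n,o,s in(("top",(155,190),400/60),("scene",(285,215),400/60)):
    print(n,[np.round((proj(n,w(*p))[0]+.5-o)*s).tolist() for p in((.0625,.04,.02),(.0625,-.04,.02),(.0625,0,.02),(.0625,0,.04),(.0575,0,.02))])
E
```

```text
top [[64.0, 285.0], [104.0, 83.0], [84.0, 183.0], [73.0, 178.0], [97.0, 185.0]]
scene [[314.0, 210.0], [162.0, 277.0], [239.0, 243.0], [243.0, 206.0], [232.0, 236.0]]
```

View pics/z.png

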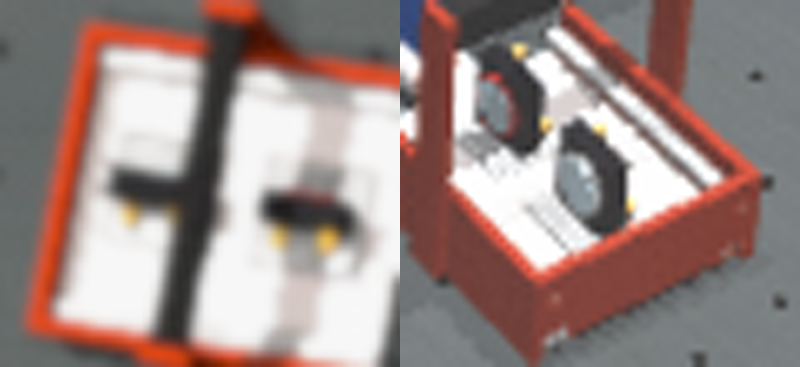

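```bash
cd .;python3 - <<'E'
from h import *
print(ray("top",[[155+200/6.667-.5,190+187/6.667-.5],[155+228/6.667-.5,190+45/6.667-.5],[155+172/6.667-.5,190+330/6.667-.5]],.122))
inc([.5887,.1725,.17],81.8)
E
```

```text
[[0.58704202 0.17320576 0.122     ]
 [0.63794474 0.16546077 0.122     ]
 [0.53653172 0.18082184 0.122     ]]
t 9.7 pos [ 0.5272 -0.1318  0.2194] yaw 72.5 tilt [0.006 0.007] F [-0.7  0.3 -0.5] gap 0.0854
 inc cm [ 3.33 30.83  5.18] spin -0.163
```

Request:
drive_tool(
  increments=[
    [0.5,4,0,-0.05,100],
    [1,8.5,0,-0.1,100],
    [1.6,13,0,-0.163,100],
    [2.2,18,0,-0.163,100],
    [2.8,23,0,-0.163,100],
  ],
)

```text
t: 10.2
tool_pos: [0.5698, 0.0971, 0.2213]
tool_rot: [[-0.989, 0.148, 0.007], [0.148, 0.989, 0.007], [-0.006, 0.008, -1.0]]
wrist_force: [0.8, -0.3, -1.0]
finger_gap: 0.0851
```

```bash
cd .;python3 -c "
from h import *
inc([.588,.1735,.17],81.8)"
```

```text
t 10.2 pos [0.5698 0.0971 0.2213] yaw 81.5 tilt [0.007 0.007] F [ 0.8 -0.3 -1. ] gap 0.0851
 inc cm [-0.64  7.78  5.2 ] spin -0.005
```

Request:
drive_tool(
  increments=[
    [-0.2,3,0,0,100],
    [-0.5,6,0,0,100],
    [-0.6,7.8,1,0,100],
    [-0.6,7.8,3,0,100],
    [-0.6,7.8,4,0,100],
  ],
)

```text
t: 10.7
tool_pos: [0.5865, 0.1735, 0.1797]
tool_rot: [[-0.989, 0.149, 0.004], [0.15, 0.989, 0.006], [-0.003, 0.006, -1.0]]
wrist_force: [-0.0, 0.4, -0.0]
finger_gap: 0.0851
```

Request:
drive_tool(
  increments=[
    [0,0,0,0,100],
    [0,0,0,0,100],
  ],
)

```text
t: 10.9
tool_pos: [0.5863, 0.1723, 0.1795]
tool_rot: [[-0.988, 0.152, 0.003], [0.152, 0.988, 0.005], [-0.003, 0.005, -1.0]]
wrist_force: [-0.3, 0.2, 0.8]
finger_gap: 0.0855
```

```bash
cd .;python3 -c "
from h import *
inc([.588,.1735,.095],81.8)"
```

```text
t 10.9 pos [0.5863 0.1723 0.1795] yaw 81.3 tilt [0.003 0.005] F [-0.3  0.2  0.8] gap 0.0855
 inc cm [-0.13  0.1   8.45] spin -0.009
```

Request:
drive_tool(
  increments=[
    [-0.1,0.1,2,0,100],
    [-0.1,0.1,4,0,100],
    [-0.1,0.1,6,0,100],
    [-0.1,0.1,8,0,100],
    [-0.1,0.1,8.3,0,100],
  ],
)

```text
t: 11.4
tool_pos: [0.5869, 0.1726, 0.0952]
tool_rot: [[-0.988, 0.153, 0.001], [0.153, 0.988, 0.004], [-0.001, 0.004, -1.0]]
wrist_force: [-0.5, 0.4, -0.1]
finger_gap: 0.0854
```

Request:
drive_tool(
  increments=[
    [0,0,0,0,100],
    [0,0,0,0,100],
  ],
)

```text
t: 11.6
tool_pos: [0.5876, 0.1723, 0.0964]
tool_rot: [[-0.988, 0.154, 0.003], [0.154, 0.988, 0.004], [-0.002, 0.005, -1.0]]
wrist_force: [0.3, -0.4, -0.2]
finger_gap: 0.0854
```

```bash
cd .;python3 -c "
from h import *
inc([.588,.1735,.095],81.8)
im=ctrl.snapshot('scene')[:,:,::-1]
cv2.imwrite('pics/s9.png',cv2.resize(im[150:270,224:384],(800,600),interpolation=2))"
```

```text
t 11.6 pos [0.5876 0.1723 0.0964] yaw 81.1 tilt [0.003 0.004] F [ 0.3 -0.4 -0.2] gap 0.0854
 inc cm [-0.02  0.12  0.15] spin -0.012
```

View pics/s9.png

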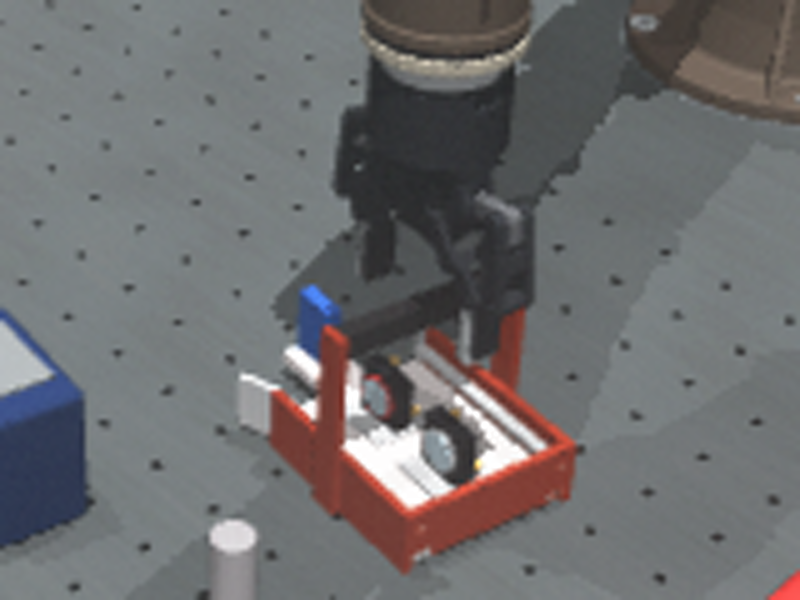

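Request:
drive_tool(
  increments=[
    [0,0.1,0,0,70],
    [0,0.1,0,0,45],
    [0,0.1,0,0,30],
    [0,0.1,0,0,20],
    [0,0.1,0,0,12],
  ],
  newtons=90,
)

```text
t: 12.15
tool_pos: [0.5878, 0.1735, 0.0966]
tool_rot: [[-0.988, 0.154, 0.003], [0.154, 0.988, 0.004], [-0.002, 0.005, -1.0]]
wrist_force: [-0.3, -4.3, 2.6]
finger_gap: 0.0121
```

Request:
drive_tool(
  increments=[
    [0,0,0,0,5],
    [0,0,0,0,0],
    [0,0,0,0,0],
    [0,0,0,0,0],
  ],
)

```text
t: 12.55
tool_pos: [0.5879, 0.1733, 0.0967]
tool_rot: [[-0.988, 0.154, 0.003], [0.154, 0.988, 0.004], [-0.002, 0.005, -1.0]]
wrist_force: [-0.8, -1.4, 3.8]
finger_gap: 0.0101
```

```bash
cd .;python3 -c "
from h import *
inc([.588,.1735,.195],81.8)
im=ctrl.snapshot('scene')[:,:,::-1]
cv2.imwrite('pics/s10.png',cv2.resize(im[150:270,224:384],(800,600),interpolation=2))"
```

```text
t 12.55 pos [0.5879 0.1733 0.0967] yaw 81.1 tilt [0.003 0.004] F [-0.8 -1.4  3.8] gap 0.0101
 inc cm [-0.03  0.07 -9.83] spin -0.012
```

View pics/s10.png

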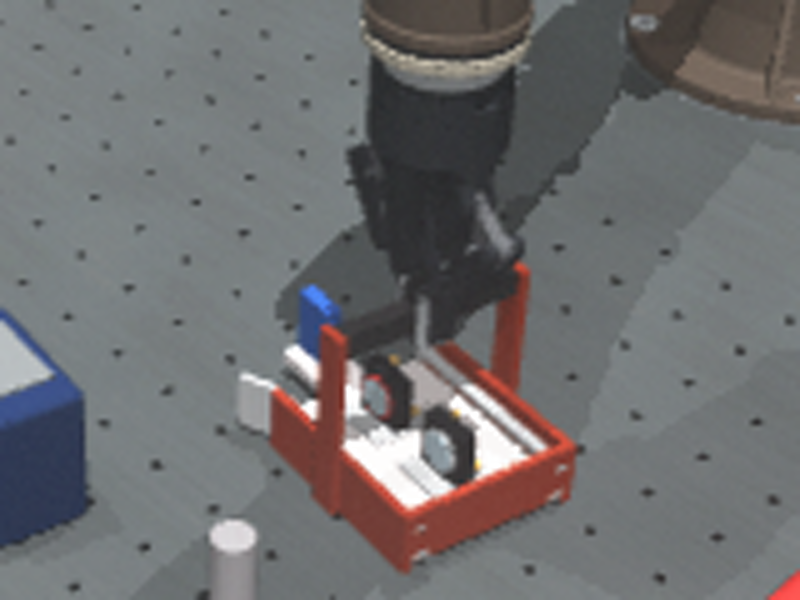

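The bar is gripped and the tray is unchanged. Now a slow lift.

Request:
drive_tool(
  increments=[
    [0,0,-0.2,0,0],
    [0,0,-0.5,0,0],
    [0,0,-0.9,0,0],
    [0,0,-1.4,0,0],
    [0,0,-2,0,0],
  ],
)

```text
t: 13.1
tool_pos: [0.5874, 0.1731, 0.1167]
tool_rot: [[-0.988, 0.154, 0.002], [0.154, 0.988, 0.004], [-0.001, 0.004, -1.0]]
wrist_force: [-0.1, -0.0, -6.9]
finger_gap: 0.0104
```

```bash
cd .;python3 -c "
from h import *
inc([.588,.1735,.197],81.8)
im=ctrl.snapshot('scene')[:,:,::-1]
cv2.imwrite('pics/s11.png',cv2.resize(im[150:270,224:384],(800,600),interpolation=2))"
```

```text
t 13.1 pos [0.5874 0.1731 0.1167] yaw 81.1 tilt [0.002 0.004] F [-0.1 -0.  -6.9] gap 0.0104
 inc cm [-0.07  0.08 -8.03] spin -0.012
```

View pics/s11.png

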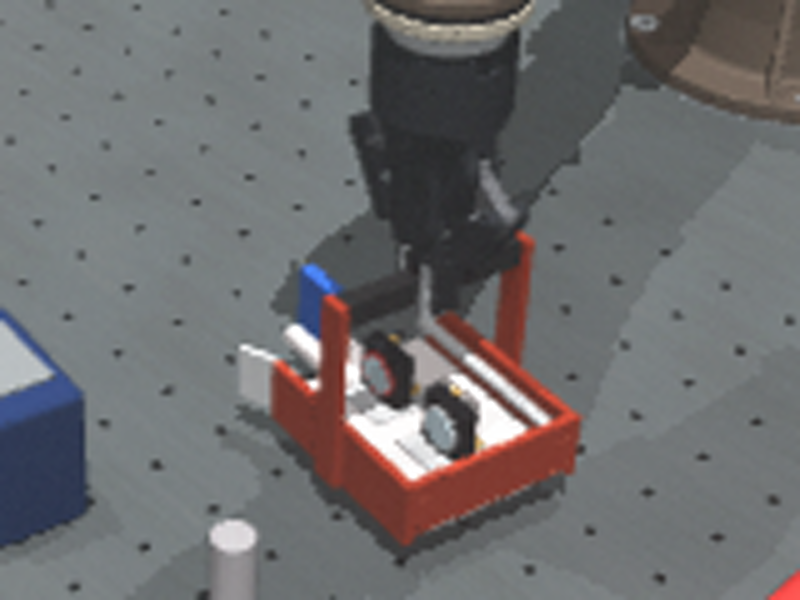

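Load is 7 N, matching 0.76 kg. It hangs level and the tray is in place, so I'll go on up.

Request:
drive_tool(
  increments=[
    [0,0,-0.6,0,0],
    [0,0,-1.4,0,0],
    [0,0,-2.3,0,0],
    [0,0,-3.2,0,0],
    [0,0,-4,0,0],
  ],
)

```text
t: 13.65
tool_pos: [0.5881, 0.1731, 0.159]
tool_rot: [[-0.988, 0.154, 0.004], [0.154, 0.988, 0.005], [-0.004, 0.005, -1.0]]
wrist_force: [-0.4, 0.2, -7.7]
finger_gap: 0.0105
```

Request:
drive_tool(
  increments=[
    [0,0,-0.8,0,0],
    [0,0,-1.8,0,0],
    [0,0,-2.8,0,0],
    [0,0,-3.6,0,0],
    [0,0,-4,0,0],
  ],
)

```text
t: 14.15
tool_pos: [0.5884, 0.173, 0.2002]
tool_rot: [[-0.988, 0.154, 0.006], [0.154, 0.988, 0.005], [-0.005, 0.006, -1.0]]
wrist_force: [0.2, 0.1, -7.7]
finger_gap: 0.01
```

Request:
drive_tool(
  increments=[
    [0,0,0,0,0],
    [0,0,0,0,0],
    [0,0,0,0,0],
    [0,0,0,0,0],
    [0,0,0,0,0],
  ],
)

```text
t: 14.65
tool_pos: [0.5882, 0.173, 0.1998]
tool_rot: [[-0.988, 0.154, 0.005], [0.154, 0.988, 0.005], [-0.004, 0.006, -1.0]]
wrist_force: [0.3, -0.1, -8.4]
finger_gap: 0.0104
```

```bash
cd .;python3 -c "
from h import *
inc([.588,.1735,.197],81.8)
print(np.abs(ctrl.get_state()['qvel']).max())
im=ctrl.snapshot('scene')[:,:,::-1]
cv2.imwrite('pics/s12.png',cv2.resize(im[130:250,224:384],(800,600),interpolation=2))
im=ctrl.snapshot('top')[:,:,::-1];cv2.imwrite('pics/t12.png',im)"
```

```text
t 14.65 pos [0.5882 0.173  0.1998] yaw 81.1 tilt [0.005 0.005] F [ 0.3 -0.1 -8.4] gap 0.0104
 inc cm [0.03 0.05 0.28] spin -0.012
0.003480457680180363
```

View pics/s12.png

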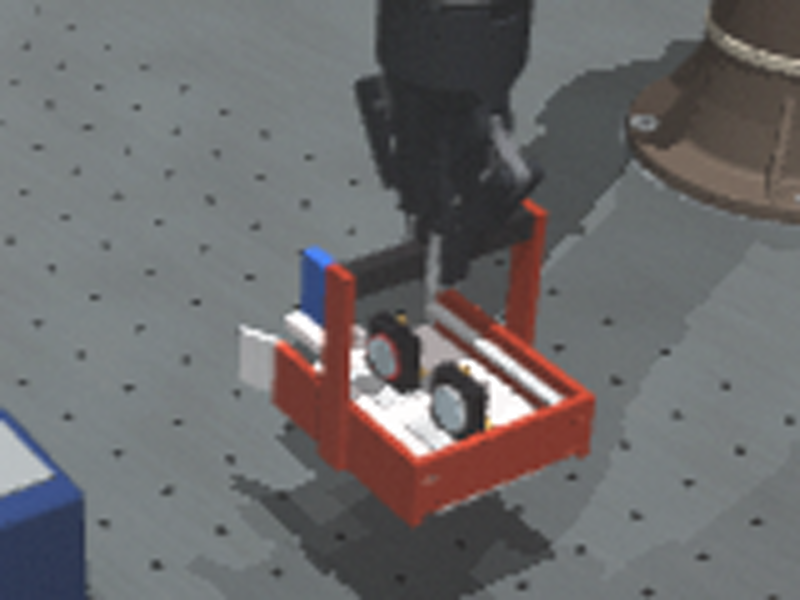

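View pics/t12.png

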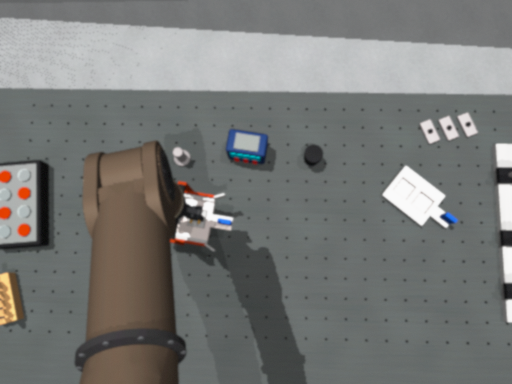

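```bash
cd .;python3 - <<'E'
from h import *
c=np.array([.588,.173]);th=np.radians(81.1);u=np.array([np.cos(th),np.sin(th)]);v=np.array([-u[1],u[0]])
w=lambda x,y,z:[*(c+x*u+y*v),z+.1035]
for nm,p,seen in(("rear wall top corner -y",(.0685,-.06,.04),(417,462)),("rear top +y",(.0685,.06,.04),(595,400)),("rear foot -y",(.0685,-.06,0),(416,523)),("rear foot +y",(.0685,.06,0),(586,457)),("fin top",(-.097,0,.058),(318,258))):
    print(nm,((proj("scene",w(*p))[0]+.5-[224,130])*5).round(0),"seen",seen)
E
```

```text
rear wall top corner -y [416. 469.] seen (417, 462)
rear top +y [597. 398.] seen (595, 400)
rear foot -y [411. 530.] seen (416, 523)
rear foot +y [590. 458.] seen (586, 457)
fin top [330. 260.] seen (318, 258)
```

```bash
cd .;python3 - <<'E'
from h import *
ims=ctrl.snapshot("scene"); s8=np.load("scene8.npy")
# lower edge of orange rear wall: per column lowest orange pixel; upper edge: highest contiguous
def edge(im,c0,c1,rmax):
    m=masks(im)["orange"]; P=[]
    for x in range(c0,c1):
        r=np.flatnonzero(m[:rmax,x]); 
        if len(r): P.append((x,r.max()))
    l=line(P);return round(float(l[1]/l[0]),4)
c=np.array([.588,.173]);th=np.radians(81.1);u=np.array([np.cos(th),np.sin(th)]);v=np.array([-u[1],u[0]])
def pred(c,u,v,h,r=0):
    q=proj("scene",[[*(c+.0685*u+y*v),h+r*y] for y in(-.055,.055)]);d=q[1]-q[0];return round(float(d[1]/d[0]),4)
print("now",edge(ims,309,338,250),"pred level",pred(c,u,v,.1035),"pred 3deg",pred(c,u,v,.1035,.052),pred(c,u,v,.1035,-.052))
t8=np.radians(81.8);u8=np.array([np.cos(t8),np.sin(t8)])
print("bench",edge(s8,308,335,275),"pred",pred(np.array([.589,.174]),u8,np.array([-u8[1],u8[0]]),0.))
E
```

```text
now -0.4185 pred level -0.4045 pred 3deg -0.4538 -0.3546
bench -0.351 pred -0.453
```

```bash
cd .;python3 -c "
from h import *
inc([.588,.173,.2],81.8)
ctrl.close_job()"
```

```text
t 14.8 pos [0.5883 0.173  0.2   ] yaw 81.1 tilt [0.005 0.005] F [-0.2 -0.5 -7.6] gap 0.0102
 inc cm [ 0.03 -0.01  0.  ] spin -0.012
the job is handed in; nothing more can be done
```

The job is handed in. I gripped the tray nearest the base by its blue fin, turned it about 14° onto the carrier's axis and slid it in against the rear wall. I then took the carrier by its black handle and lifted it about 10 cm; it is still held there.

**Seating:**
- Pushing force rose to about 5.5 N at the rear wall, and the carrier crept about 5 mm.
- The top view showed no dark gap between the tray and the rear wall.
- My first measurement put the tray 4–5 mm short. I had used the middle of the carrier's outer walls as its origin. With that corrected, the tray is about 2 mm short, ±2 mm; the limit is 5 mm.

**After the lift, at 14.8 s:**
- **Height and load:** the foot is about 103 mm up, and the wrist carries about 7.6 N, which matches the loaded carrier.
- **Level and steady:** the tool tilts under 0.5° and was still. The rear wall's lower edge suggests about 1° of roll. The same edge check on the bench picture disagreed with its prediction, so I gave that figure little weight.
- **Contents:** both mirrors are upright in their pockets. I re-measured neither the tray's position in the carrier nor the mirrors once lifted, only looked at the scene picture.
- **Bystanders:** the pedestal, meter and lens tube look unmoved. The screwdriver was hidden under the arm in the last top view, but the gripper never came near it after the first high pass.

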